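Scrape the broken lid off the scale

ROBOT

A 6-joint arm with a two-finger parallel gripper is mounted at the origin on a cart in front of the work surface, level with it; the furniture and walls round the work are solid. World frame = base frame: x ahead of the robot, y to its left, z up, the work surface at z = 0. Lengths are in mm, angles in rad, forces in N, time in s.
With the tool pointing down it reaches from about 250 to 775 mm from the base axis. Payload 8.9 kg.
Tool frame: the origin (TCP) lies midway between the tips of the shut fingers; the grasp point (between the pads) lies 19 mm behind it; z points along the fingers, y is the line along which they close (so a half turn about z gives the same grasp; the last joint's range is limited). The gripper opens to 85 mm and grips with 20 to 120 N. Pads are 22 mm wide; open, the fingers measure 114 mm over their backs; the gripper's body (76 mm by 85 mm) begins 54 mm behind the grasp point. The pads swing forward as they close: fully open they stand 13 mm farther back than shut.
Start: joints at [-1.324, 0.291, -0.153, 1.127, 0, 1.431], TCP at [197.559, -486.409, 197.705] pointing down, gripper open.
Joint ranges: [-2.52, 2.52], [-0.91, 1.74], [-1.3, 1.37], [-1.96, 2.02], [-1.52, 1.47], [-3.14, 3.14]. Speed limits (rad/s): [2.22, 2.22, 2.79, 3.14, 3.14, 3.14].

INTERFACE

Orientations are given as a rotation vector (axis times angle).
In Python, from bench import get_state, imaging, job gives the robot as it stands. The module is installed in compiled form; this text tells all that it offers.
- The arm moves only by the tool move_arm, never from a script. Its argument "moves" is a list of rows, each an object with "grip": the closure, from 0 (fully open) to 1 (shut); "slide": the shift along the world's x, y, z as a fraction of full scale, a list of three; "rot": the turn, a rotation vector about the world's x, y, z as a fraction of full scale, a list of three. In form: [{"grip": grip, "slide": [dx, dy, dz], "rot": [ax, ay, az]}, ...]. A call has 1 to 20 rows; each row shifts and turns the commanded pose from where the row before left it; what a row does not reach is not made up. Full scale, the value 1, is 400 mm for a shift and 180 degrees for a turn. A row lasts 1/12 s, in which the tool goes at most 41.7 mm and 7.16 degrees, less where a joint would pass 70% of its speed; a pose out of reach is approached as far as the arm can. A call with a number of a shift or a turn outside -1 to 1 is refused whole. A call with a gripper value outside its range is refused whole. The fingers move at their own pace and stop on an object; "squeeze" is the grip in N (left out, the last holds). Time passes only in rows, so rows that do not move let the fingers close. It gives the time, the measured TCP pose, the force, the opening and the grip force at its end, in the units of the state.
- get_state(): the state, without advancing time (a new reading comes with each control period).
- imaging.get_image(name): name is "side" or "top" or "wrist"; returns a dict with "frame" (384x512x3 uint8, red, green, blue), "depth" (384x512 float32, mm along the optical axis (not along the pixel's ray), 0 where there is no reading), "fx", "fy", "cx", "cy" (pixels), "origin" and "orientation" of the camera in the world. Camera axes: x right, y down, z forward; pixel columns grow to the right and rows downward; lengths in mm; the calibration is good to about 2 mm. A picture is of the moment at which its call begins.
- job.finish_job(): hands the job in; it is judged then, once.
The state is a dict: "t": time; "qpos": joint angles; "dq": joint speeds; "joint_efforts": joint torques, N m; "ee_pos": TCP position; "eef_rot": TCP orientation; "contact_force": force on the tool from outside, world axes, zero at the start; "torque": the same for the moment, N m; "width": finger opening in mm; "grip_force": force on a finger pad.
Only numpy, scipy, OpenCV 4.12 (cv2) and the standard library are available. Lean on these libraries where they do the work, as an engineer would, in place of code of your own. Each camera call takes 0.05 s, during which the arm holds its last target. There are 200 camera calls.

TASK

A tub lid has broken on the platter of the spring scale. Draw the bench scraper up out of its stand and, with its blade pressed lightly on the platter (never harder than about 2 kg, it is a scale), scrape all four lid pieces over the platter's edge into the white tray beside it, without touching the pieces with the gripper. Then leave the scraper in the tray with them for the wash, and leave the tray where it is and the things round about undisturbed.

Things in the scene. Friction and masses are not known exactly. Their poses are not given: they have to be found in the camera images.
- scale: grey spring scale fixed to the table, foot 190 (x) x 136 (y) mm, 42 mm high; origin at the middle of its underside on the table, z up. The tray stands close along either its +y or its -y side (drawn anew each time), the scraper stand on the other side
- platter: plain stainless platter on top of the scale, 220 (x) x 240 (y) mm, flat with no rim and a 12 mm deep skirt; origin in the middle of its top face, 74 mm above the table; x, y parallel to the scale's. It is sprung: it sinks about 1 mm per 5 N, at most 6 mm. Its edge overhangs the inside of the tray by about 10 mm
- tray: loose white shallow food tray, outside 280 (x) x 200 (y) x 50 mm high, inside 240 x 160 mm, floor 2 mm thick; origin at the middle of its underside; long side along the edge of the platter
- stand: grey slotted stand fixed to the table, base 80 (x) x 156 (y) x 8 mm, two walls 142 mm long and 14 mm thick up to 50 mm above the table, with a slot between them 5 mm wide, 122 mm long along y and 42 mm deep (slot floor 8 mm above the table), open at the top; origin at the middle of its underside
- scraper: bench scraper, 114 x 124 x 19 mm, 0.11 to 0.2 kg, at the start upright in the slot, white handle up, blade down: x axis up, y along the slot. Origin: middle of its underside when laid flat; handle x +30 to +57, y -62 to +62, z 0 to 18 mm; ferrule x +15 to +28, z up to 8 mm; steel blade x -57 to +29, y -58 to +58, z 0 to 2 mm
- scraper_grip (a point): middle of the scraper's handle (27 mm high when upright, 18 mm thick along the scraper's z, 124 mm long along its y); axes as the scraper's
- scraper_edge (a point): middle of the scraper's blade edge, the lowest point at the start; 100.5 mm from scraper_grip along x, axes as the scraper's
- shard_1: loose piece of broken white plastic lid, about 60 (x) x 30 (y) mm, flat web 5 mm thick with a piece of curved rim 9 mm high along +y; 16 g; origin in the middle of its underside; lies on the platter at the start
- shard_2: loose piece of broken white plastic lid, about 60 (x) x 34 (y) mm, flat web 5 mm thick with a piece of curved rim 9 mm high along +y; 16 g; origin in the middle of its underside; lies on the platter at the start
- shard_3: loose piece of broken white plastic lid, about 60 (x) x 28 (y) mm, flat web 5 mm thick with a piece of curved rim 9 mm high along +y; 16 g; origin in the middle of its underside; lies on the platter at the start
- shard_4: loose piece of broken white plastic lid, about 60 (x) x 32 (y) mm, flat web 5 mm thick with a piece of curved rim 9 mm high along +y; 16 g; origin in the middle of its underside; lies on the platter at the start
- tub: bystander: filled tub with lid, 127 mm wide, 140 mm high, origin at the middle of its underside
- roll: bystander: roll of blank labels, 68 mm diameter, 50 mm high, origin at the middle of its underside
Not all that is in view belongs to the job. What is shaped like the shard_1 but black, brown or purple is not meant.

How it is judged:
By the outcome, as a careful person would: the job done as asked, in the order asked, and still so for the second after the job is handed in, with the robot touching nothing.
It also fails if it takes over 69 s, if anything falls off the work surface, if the arm or the gripper's body presses on something with over 40 N, if the wrist force passes 120 N, or if a joint passes its speed limit or range.

## Working session

There is one attempt and no reset: what is moved stays moved. The work goes in short steps, Python scripts to look and compute and a tool call to move; the robot and the scene stay as the last step left them, time stands still between calls to the robot, and variables do not carry over. Pictures are saved under pics/ and viewed, at most 10 in all, crops included, and the job is handed in when it is done.

Besides the shell and the picture viewer there is one more tool, called after ">>>" by a JSON object that holds its "api" and its "payload", one argument or row to a line. move_arm: Moves the arm, as the interface text tells. Shift numbers are shares of 400 mm and turn numbers shares of 180 degrees, none past 1 either way. Its arguments: {"type":"object","properties":{"moves":{"type":"array","items":{"type":"object","properties":{"grip":{"type":"number"},"slide":{"type":"array","items":{"type":"number"}},"rot":{"type":"array","items":{"type":"number"}}}}},"squeeze":{"type":"number"}},"required":["moves"]}

```bash
mkdir -p pics; cat > h.py <<'E'
import numpy as np, cv2
from scipy.spatial.transform import Rotation as R
from bench import get_state, imaging, job
def rot(o):
    o=np.array(o,float)
    if o.shape==(3,3): return o
    return R.from_rotvec(o).as_matrix() if o.size==3 else R.from_quat(o).as_matrix()
def cloud(im):
    d=im['depth'];v,u=np.indices(d.shape)
    p=np.stack([(u-im['cx'])/im['fx']*d,(v-im['cy'])/im['fy']*d,d],-1)
    w=p@rot(im['orientation']).T+np.array(im['origin']); w[d==0]=np.nan
    return w
def save(n,a,s=1):
    a=cv2.cvtColor(np.ascontiguousarray(a),cv2.COLOR_RGB2BGR)
    cv2.imwrite('pics/'+n+'.png',cv2.resize(a,None,fx=s,fy=s,interpolation=cv2.INTER_CUBIC))
E
python3 - <<'E'
from h import *
s=get_state();print(s)
for n in('top','side'):
    im=imaging.get_image(n); save(n+'0',im['frame'],1.5); np.savez(n+'0.npz',**im)
    print(n,im['origin'],im['orientation'],im['fx'],im['cx'],im['cy'])
E
```

```text
{'t': 0.0, 'qpos': array([-1.32428105e+00,  2.91307653e-01, -1.54128432e-01,  1.12671567e+00,
        1.13638938e-05,  1.43151091e+00]), 'dq': array([ 1.69780790e-03, -7.36121784e-05,  5.24596002e-04,  7.56885833e-04,
       -1.73165122e-03, -2.08399383e-04]), 'joint_efforts': array([-1.56087550e-03, -5.37137389e+01,  3.31374943e+01,  1.57787406e-02,
       -2.65913422e-04,  2.35439649e-05]), 'ee_pos': array([ 197.45091991, -485.92207031,  197.11734187]), 'eef_rot': array([-3.08199452e+00, -6.02003341e-01,  9.62308862e-05]), 'contact_force': array([ 0.17458861,  0.06958743, -0.44936046]), 'torque': array([0.03642435, 0.03294814, 0.00585865]), 'grip_force': 0.0, 'width': 85.19583940498718}
top [ 486.08686072    1.49729847 1139.74008753] [-2.20353245  2.15967895 -0.08357668] 487.81756838995767 253.95976926828075 199.27865252782186
side [838.20472705 273.42930189 860.88966624] [-1.1463428  -2.65492415  0.64677206] 387.96612256827393 262.7237983626984 191.5622835123194
```

View pics/top0.png

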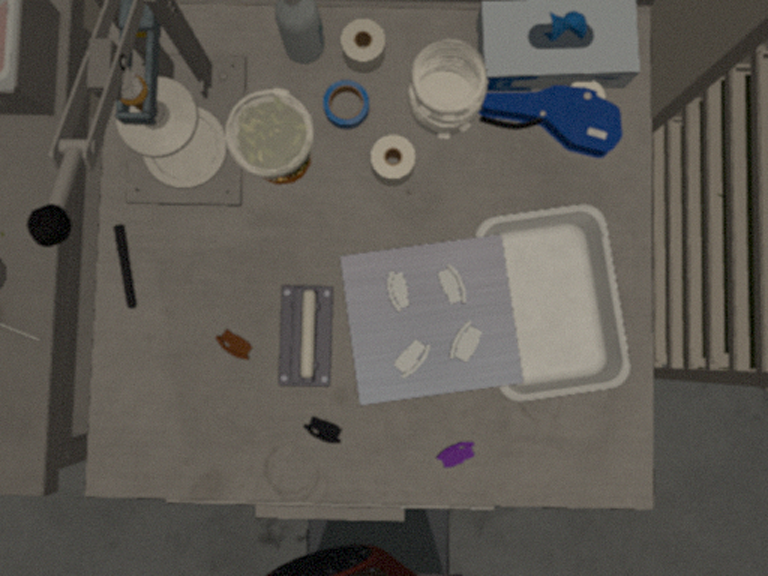

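View pics/side0.png

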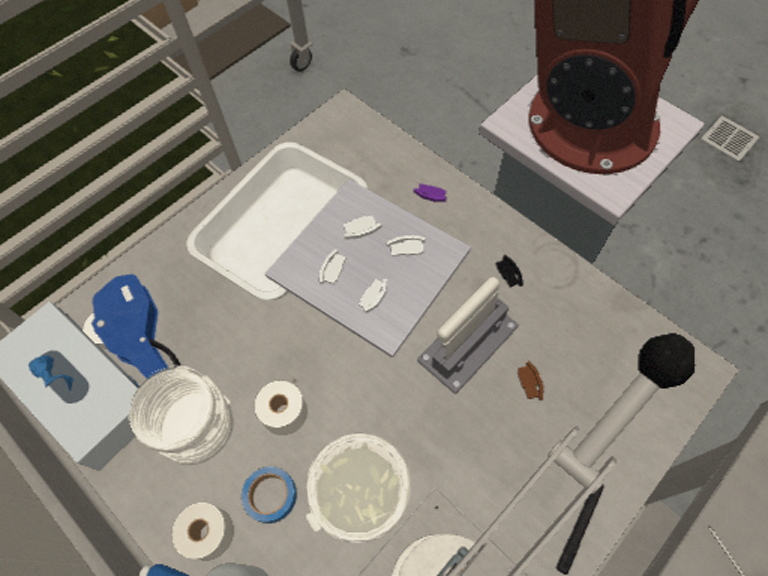

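The top view shows the platter centred near (432,320) with four white pieces at (398,290), (452,285), (412,357) and (465,342). The tray is on the right, at about (555,300). The stand with the white-handled scraper is on the left, at (308,335).

Things that could be mistaken for what I want:
- **Pieces:** the brown (234,343), black (322,430) and purple (456,453) decoys lie on the table and aren't meant. The four white ones on the platter are.
- **Scraper:** the black bar at (125,265) isn't the scraper. The white handle in the stand at (308,335) is.

Next I measure these and make one close crop to check.

```bash
python3 - <<'E'
from h import *
im=dict(np.load('top0.npz'));w=cloud(im);f=im['frame'];z=w[...,2]
save('crop0',f[150:280,170:430],3)
hsv=cv2.cvtColor(f,cv2.COLOR_RGB2HSV)
def box(m,name,zmin=60):
    n,l,st,c=cv2.connectedComponentsWithStats(m.astype(np.uint8))
    for i in range(1,n):
        if st[i,4]<zmin: continue
        p=w[l==i]; r=cv2.minAreaRect(p[:,:2].astype(np.float32))
        print(name,'px',c[i].round(0),'n',st[i,4],'z',np.nanpercentile(p[:,2],[5,50,95]).round(1),'rect',np.round(r[0],1),np.round(r[1],1),round(r[2],1))
roi=np.zeros(z.shape,bool);roi[130:300,170:430]=1
plat=roi&(z>66)&(z<95)&(np.indices(z.shape)[1]>222)&(np.indices(z.shape)[1]<352)
box(plat,'platter',2000)
ck=cv2.erode(plat.astype(np.uint8),np.ones((5,5)))>0
print('platter hsv',np.median(hsv[plat],0))
m=ck&(hsv[...,1]<20)&(hsv[...,2]>150);box(m,'shard',30)
box(roi&(z>100)&(z<140),'handle',60)
box(roi&(z>40)&(z<60)&(np.indices(z.shape)[1]<225),'stand wall',60)
box(roi&(z>40)&(z<58)&(np.indices(z.shape)[1]>310),'tray rim',60)
# right side furniture and overall heights
for u in (440,450,470,490): print('col',u,np.nanpercentile(z[100:300,u],[5,50,95]).round(0), w[200,u].round(0))
print('z plat',np.nanmedian(z[plat]))
s=get_state();o=rot(im['orientation']);
for n in('top','side'):
    im=dict(np.load(n+'0.npz'));q=rot(im['orientation']).T@(s['ee_pos']-im['origin']);print(n,'tcp px',im['fx']*q[:2]/q[2]+[im['cx'],im['cy']])
print(rot(s['eef_rot']).round(3))
E
```

```text
platter px [286. 213.] n 10957 z [70.7 74.2 80. ] rect [541.4 -69.1] [220.3 240.4] 8.9
platter hsv [ 70.   8. 128.]
handle px [204. 222.] n 510 z [114.3 119.9 123.4] rect [515.9 106.2] [ 18.6 122. ] 89.7
stand wall px [198. 224.] n 441 z [46.  49.7 53. ] rect [514.6 120.7] [ 32.5 141.4] 89.7
tray rim px [383. 200.] n 1845 z [42.1 49.  52.7] rect [ 572.3 -252.1] [280.6 199.3] 9.6
col 440 [-852. -541. -528.] [ 626. -638. -539.]
col 450 [-853. -446. -438.] [ 620. -637. -450.]
col 470 [-853. -256. -244.] [ 604. -614. -251.]
col 490 [-853. -147. -135.] [ 596. -620. -144.]
z plat 74.17621279748528
top tcp px [510.15153619 396.26046968]
side tcp px [223.41114598 -22.47273665]
[[ 0.927  0.376 -0.   ]
 [ 0.376 -0.926  0.001]
 [ 0.    -0.001 -1.   ]]
```

View pics/crop0.png

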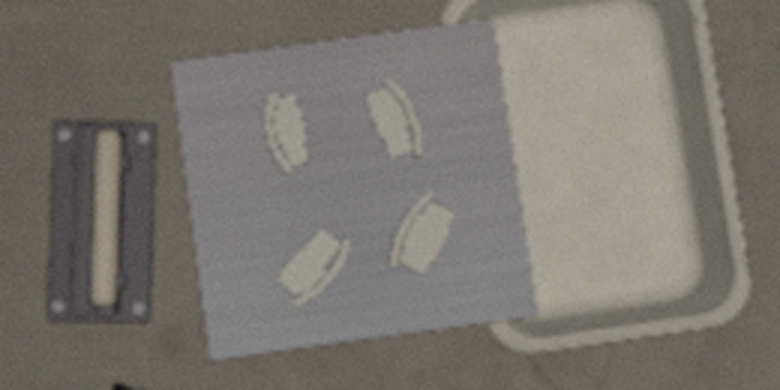

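The crop confirms it: four white pieces on the platter, with the scraper handle at crop (106,217) and the tray on the right (-y). Platter, handle and tray sizes all match the given ones. I'll get the pieces' extents next, in platter axes.

```bash
python3 - <<'E'
from h import *
im=dict(np.load('top0.npz'));w=cloud(im);f=im['frame'];z=w[...,2]
c=np.array([541.4,-69.1]);a=np.radians(8.9);ex=np.array([np.cos(a),np.sin(a)]);ey=np.array([-np.sin(a),np.cos(a)])
px=(w[...,:2]-c)@ex;py=(w[...,:2]-c)@ey
hsv=cv2.cvtColor(f,cv2.COLOR_RGB2HSV).astype(int)
g=f.astype(int)
ins=(abs(px)<105)&(abs(py)<115)
print('R-B plat',np.median((g[...,0]-g[...,2])[ins]))
m=ins&((g[...,0]-g[...,2])>0)&(g[...,0]>130)
n,l,st,cc=cv2.connectedComponentsWithStats(m.astype(np.uint8))
for i in range(1,n):
    if st[i,4]<40: continue
    q=l==i;print(cc[i].round(),st[i,4],'px',px[q].min().round(1),px[q].max().round(1),'py',py[q].min().round(1),py[q].max().round(1),'z',np.median(z[q]).round(1))
t=np.array([572.3,-252.1])-c;print('tray in platter',t@ex,t@ey)
s=get_state();Rn=rot(s['eef_rot'])
# target: tool down, y along world y (closing), yaw -0.3
for yw in(-0.3,8.9):
  for flip in(0,180):
    T=R.from_euler('z',yw+flip,degrees=True)*R.from_euler('x',180,degrees=True)
    print(yw,flip,(T*R.from_matrix(Rn).inv()).as_rotvec(degrees=True).round(2))
print(s['ee_pos'])
E
```

```text
R-B plat 2.0
[302. 189.] 343 px 14.4 80.1 py -62.7 -19.6 z 79.0
[265. 193.] 292 px 16.8 75.8 py 26.6 56.6 z 79.4
[311. 227.] 370 px -67.1 -6.7 py -76.2 -19.8 z 78.9
[274. 238.] 335 px -80.5 -26.7 py 7.5 62.7 z 79.4
tray in platter 2.2159591594714385 -185.57720637245177
-0.3 0 [ -0.07  -0.   -22.4 ]
-0.3 180 [ 0.000e+00 -9.000e-02  1.576e+02]
8.9 0 [-7.00e-02 -1.00e-02 -1.32e+01]
8.9 180 [ 1.000e-02 -1.000e-01  1.668e+02]
[ 197.45850314 -485.99528968  197.21100469]
```

>>> {"api": "move_arm", "payload": {
  "moves": [
    {"grip":0,"slide":[0.033,0.062,0.005],"rot":[0,0,0.0365]},
    {"grip":0,"slide":[0.033,0.062,0.005],"rot":[0,0,0.0365]},
    {"grip":0,"slide":[0.033,0.062,0],"rot":[0,0,0.0365]},
    {"grip":0,"slide":[0.033,0.062,0],"rot":[0,0,0.0365]},
    {"grip":0,"slide":[0.033,0.062,0],"rot":[0,0,0.0365]},
    {"grip":0,"slide":[0.033,0.062,0],"rot":[0,0,0.0365]},
    {"grip":0,"slide":[0.033,0.062,0],"rot":[0,0,0.0365]},
    {"grip":0,"slide":[0.033,0.062,0],"rot":[0,0,0.0365]},
    {"grip":0,"slide":[0.033,0.062,0],"rot":[0,0,0.0365]},
    {"grip":0,"slide":[0.033,0.062,0],"rot":[0,0,0.0365]},
    {"grip":0,"slide":[0.033,0.062,0],"rot":[0,0,0.0365]},
    {"grip":0,"slide":[0.033,0.062,0],"rot":[0,0,0.0365]},
    {"grip":0,"slide":[0.033,0.062,0],"rot":[0,0,0.0365]},
    {"grip":0,"slide":[0.033,0.062,0],"rot":[0,0,0.0365]},
    {"grip":0,"slide":[0.033,0.062,0],"rot":[0,0,0.0365]},
    {"grip":0,"slide":[0.033,0.062,0],"rot":[0,0,0.0365]},
    {"grip":0,"slide":[0.033,0.062,0],"rot":[0,0,0.0365]},
    {"grip":0,"slide":[0.033,0.062,0],"rot":[0,0,0.0365]},
    {"grip":0,"slide":[0.033,0.062,0],"rot":[0,0,0.0365]},
    {"grip":0,"slide":[0.033,0.062,0],"rot":[0,0,0.0365]}
  ]
}}

```text
t: 1.77
ee_pos: [461.8, 11.0, 201.5]
eef_rot: [-0.711, -3.06, 0.0]
contact_force: [0.2, -0.3, 0.5]
width: 85.5
grip_force: 0.0
```

>>> {"api": "move_arm", "payload": {
  "moves": [
    {"grip":0,"slide":[0.034,0.06,0],"rot":[0,0,0.0364]},
    {"grip":0,"slide":[0.034,0.06,0],"rot":[0,0,0.0364]},
    {"grip":0,"slide":[0.034,0.06,0],"rot":[0,0,0.0364]},
    {"grip":0,"slide":[0.034,0.06,0],"rot":[0,0,0.0364]},
    {"grip":0,"slide":[0,0,0],"rot":[0,0,0]},
    {"grip":0,"slide":[0,0,0],"rot":[0,0,0]},
    {"grip":0,"slide":[0,0,0],"rot":[0,0,0]}
  ]
}}

```text
t: 2.35
ee_pos: [515.4, 105.4, 201.3]
eef_rot: [-0.009, -3.14, 0.001]
contact_force: [-0.2, -0.1, 0.1]
width: 85.3
grip_force: 0.0
```

```bash
python3 - <<'E'
from h import *
s=get_state();print(s['ee_pos'],rot(s['eef_rot']).round(4).tolist(),s['qpos'].round(3))
im=imaging.get_image('wrist');w=cloud(im);save('w1',im['frame'],1);z=w[...,2]
m=((z>110)&(z<130)&(abs(w[...,0]-516)<90)&(abs(w[...,1]-106)<40)).astype(np.uint8)
n,l,st,c=cv2.connectedComponentsWithStats(m)
for i in range(1,n):
    if st[i,4]<300: continue
    p=w[l==i];print(st[i],p[:,2].mean(),cv2.minAreaRect(p[:,:2].astype(np.float32)))
E
```

```text
[515.37551382 105.36936044 201.28160378] [[-1.0, 0.006, -0.0012], [0.006, 1.0, -0.0004], [0.0012, -0.0004, -1.0]] [ 0.063  0.292 -0.142  1.138 -0.     0.069]
[ 242  103   24  146 3249] 119.96976025699588 ((513.9196166992188, 102.28817749023438), (122.14578247070312, 19.053260803222656), 0.1681920737028122)
```

The handle is the right one (122 x 19 mm, top about 120 mm). The two views differ by 4 mm in y, so I'll go to the mean and close gently.

>>> {"api": "move_arm", "payload": {
  "moves": [
    {"grip":0,"slide":[0,-0.003,-0.04],"rot":[0,0,0]},
    {"grip":0,"slide":[0,0,-0.04],"rot":[0,0,0]},
    {"grip":0,"slide":[0,0,-0.04],"rot":[0,0,0]},
    {"grip":0,"slide":[0,0,-0.04],"rot":[0,0,0]},
    {"grip":0,"slide":[0,0,-0.04],"rot":[0,0,0]},
    {"grip":0,"slide":[0,0,-0.04],"rot":[0,0,0]},
    {"grip":0,"slide":[0,0,-0.03],"rot":[0,0,0]},
    {"grip":0,"slide":[0,0,-0.013],"rot":[0,0,0]},
    {"grip":0.5,"slide":[0,0,0],"rot":[0,0,0]},
    {"grip":0.5,"slide":[0,0,0],"rot":[0,0,0]},
    {"grip":0.5,"slide":[0,0,0],"rot":[0,0,0]},
    {"grip":0.5,"slide":[0,0,0],"rot":[0,0,0]},
    {"grip":0.5,"slide":[0,0,0],"rot":[0,0,0]},
    {"grip":0.5,"slide":[0,0,0],"rot":[0,0,0]}
  ],
  "squeeze": 20
}}

```text
t: 3.57
ee_pos: [516.3, 104.4, 89.0]
eef_rot: [0.008, 3.141, 0.0]
contact_force: [0.4, -0.3, -0.1]
width: 42.7
grip_force: 0.0
```

```bash
python3 - <<'E'
from h import *
s=get_state();print(s['ee_pos'],s['width'],s['contact_force'])
im=imaging.get_image('wrist');w=cloud(im);z=w[...,2];save('w2',im['frame'],1)
E
```

```text
[516.26364626 104.4134544   88.96176371] 42.736385684941666 [ 0.42167743 -0.26126376 -0.14565812]
```

View pics/w2.png

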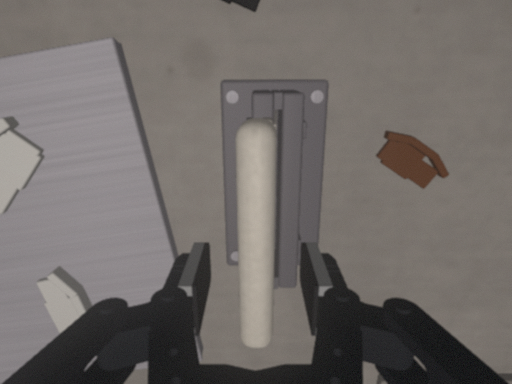

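The wrist view shows the handle (column 256) centred between the pads (columns 210 and 303). The blade slot is to its right at column 278, so the blade plane lies on the +y side. I'll close and lift.

>>> {"api": "move_arm", "payload": {
  "moves": [
    {"grip":0.7,"slide":[0,0,0],"rot":[0,0,0]},
    {"grip":0.8,"slide":[0,0,0],"rot":[0,0,0]},
    {"grip":1,"slide":[0,0,0],"rot":[0,0,0]},
    {"grip":1,"slide":[0,0,0],"rot":[0,0,0]},
    {"grip":1,"slide":[0,0,0],"rot":[0,0,0]},
    {"grip":1,"slide":[0,0,0],"rot":[0,0,0]}
  ],
  "squeeze": 30
}}

```text
t: 4.12
ee_pos: [515.9, 104.4, 88.5]
eef_rot: [-0.008, -3.142, 0.0]
contact_force: [0.4, 0.3, 0.5]
width: -0.2
grip_force: 0.0
```

```bash
python3 - <<'E'
from h import *
im=imaging.get_image('wrist');save('w3',im['frame'],1)
s2=imaging.get_image('side');f=s2['frame'];save('s3',f[120:300,200:400],2)
import shutil
a=cv2.imread('pics/w3.png');b=cv2.imread('pics/s3.png');b=cv2.resize(b,(427,384));cv2.imwrite('pics/m3.png',cv2.resize(np.hstack([a,b]),(800,327)))
E
```

```text
(no output)
```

View pics/m3.png

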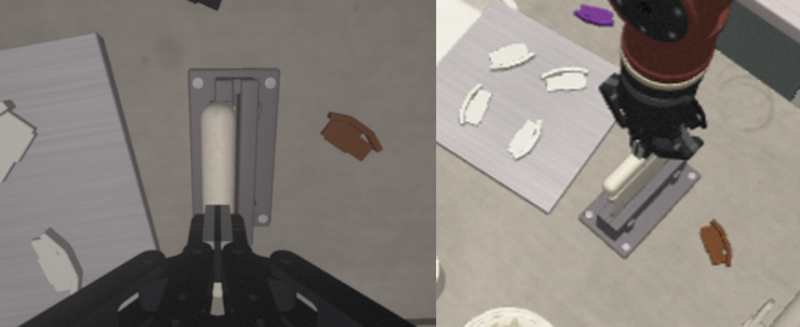

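The width reads 0 with no grip force, and the fingers look to be above the handle. I'll check real heights from depth.

```bash
python3 - <<'E'
from h import *
for n in('side','wrist','top'):
    im=imaging.get_image(n);w=cloud(im);g=im['frame'].astype(int)
    near=(abs(w[...,0]-516)<75)&(abs(w[...,1]-105)<60)&(w[...,2]>60)
    dark=near&(g.max(-1)<70);wh=near&(g.min(-1)>110)&(w[...,2]<135)
    print(n,'dark n',dark.sum(),'z pct',np.nanpercentile(w[dark][:,2],[0,1,5,20]).round(1) if dark.any() else '')
    if dark.any():
        lo=w[dark];lo=lo[lo[:,2]<np.nanpercentile(lo[:,2],5)];print('   tip at',np.median(lo,0).round(1))
    if wh.any(): p=w[wh];print('   white z',np.percentile(p[:,2],[5,50,95]).round(1),'x',np.percentile(p[:,0],[1,50,99]).round(1),'y',np.percentile(p[:,1],[1,50,99]).round(1))
s=get_state();print(s['ee_pos'],s['width'],s['contact_force'],s['grip_force'],s['qpos'].round(3))
E
```

```text
side dark n 10122 z pct [133.4 176.6 215.8 376.1]
   tip at [527.7 113.9 193. ]
   white z [ 72.1 111.2 123.8] x [500.2 553.4 589.1] y [ 45.7 105.3 114.1]
wrist dark n 29396 z pct [126.8 136.8 159.4 175.6]
   tip at [508.7 102.6 145.3]
   white z [ 74.2 120.5 122.2] x [454.3 483.1 570.3] y [ 45.5 101.8 111.2]
top dark n 3672 z pct [ 72.9 210.9 270.7 587.6]
   tip at [515.2  59.5 217. ]
   white z [70.4 73.6 76.5] x [501.4 563.8 590.2] y [45.1 49.2 58.2]
[515.96332828 104.39622368  88.50001125] 0.11726287881609826 [ 0.14809232 -0.36404497  0.46206253] 0.0 [ 0.061  0.381 -0.328  0.862 -0.     0.066]
```

The cameras put the fingertips near z 130, although the state says 88. Nothing was touched. I'll open and measure the tips more carefully before going lower.

>>> {"api": "move_arm", "payload": {
  "moves": [
    {"grip":0.5,"slide":[0,0,0.01],"rot":[0,0,0]},
    {"grip":0.5,"slide":[0,0,0],"rot":[0,0,0]},
    {"grip":0.5,"slide":[0,0,0],"rot":[0,0,0]},
    {"grip":0.5,"slide":[0,0,0],"rot":[0,0,0]},
    {"grip":0.5,"slide":[0,0,0],"rot":[0,0,0]}
  ]
}}

```text
t: 4.78
ee_pos: [515.9, 104.4, 92.5]
eef_rot: [-0.008, -3.142, 0.0]
contact_force: [0.1, 0.5, 0.2]
width: 42.7
grip_force: 0.0
```

```bash
python3 - <<'E'
from h import *
s=get_state();print(s['ee_pos'],s['width'],s['contact_force'])
im=imaging.get_image('wrist');w=cloud(im);g=im['frame'].astype(int);d=im['depth']
print('cam',im['origin'],rot(im['orientation']).round(3).tolist(),im['fx'])
dark=(g.max(-1)<70)&(w[...,2]>100)
for r in range(235,345,10):
    for side,cs in(('L',range(150,250)),('R',range(262,360))):
        q=[c for c in cs if dark[r,c] and d[r,c]>0]
        if q:
            c=max(q) if side=='L' else min(q); print(r,side,c,w[r,c].round(1),end=' | ')
    print()
im=imaging.get_image('side');w=cloud(im);g=im['frame'].astype(int)
near=(abs(w[...,0]-516)<60)&(abs(w[...,1]-105)<60)&(w[...,2]>60)&(g.max(-1)<70)
ys,xs=np.where(near)
i=np.argsort(w[near][:,2])[:300:30];print(np.c_[xs[i],ys[i],w[near][i].round(1)])
im=imaging.get_image('side');save('s4',im['frame'][60:260,200:400],3)
E
```

```text
[515.91856734 104.38725248  92.50087114] 42.698167029869445 [0.07717078 0.4679224  0.21818054]
cam [432.74598026 103.01238766 269.00399379] [[0.006, 0.946, 0.323], [1.0, -0.006, -0.002], [0.0, 0.323, -0.946]] 336.4094622657939

245 L 208 [507.2  80.9 130.6] | 245 R 301 [507.4 123.8 130.8] | 
255 L 209 [512.8  81.  129.9] | 255 R 301 [511.5 123.7 132.8] | 
265 L 209 [517.4  80.9 131.2] | 265 R 301 [516.3 123.7 133.5] | 
275 L 210 [524.   80.9 129.4] | 275 R 300 [522.1 123.6 132.7] | 
285 L 209 [526.6  80.8 133.7] | 285 R 301 [524.7 123.6 136.9] | 
295 L 206 [525.   80.8 143.5] | 295 R 303 [524.8 123.6 144.1] | 
305 L 204 [524.6  81.  150.9] | 305 R 305 [525.2 123.6 150.5] | 
315 L 202 [525.2  81.  156.4] | 315 R 308 [523.7 123.6 158.5] | 
325 L 200 [526.2  80.8 160.9] | 325 R 310 [523.8 123.5 164. ] | 
335 L 198 [526.4  80.8 166. ] | 335 R 316 [498.6 118.9 196.8] | 
[[306.  193.  511.8  81.1 134.1]
 [306.  191.  514.3  81.7 147.6]
 [306.  189.  516.4  82.  159.7]
 [323.  206.  528.5 134.2 173.5]
 [328.  198.  510.9 131.5 178.9]
 [329.  203.  519.1 140.2 181.3]
 [330.  197.  508.5 133.8 183.1]
 [292.  178.  527.9  52.2 184.2]
 [329.  207.  528.  146.5 186.2]
 [331.  196.  508.5 135.1 189.1]]
```

View pics/s4.png

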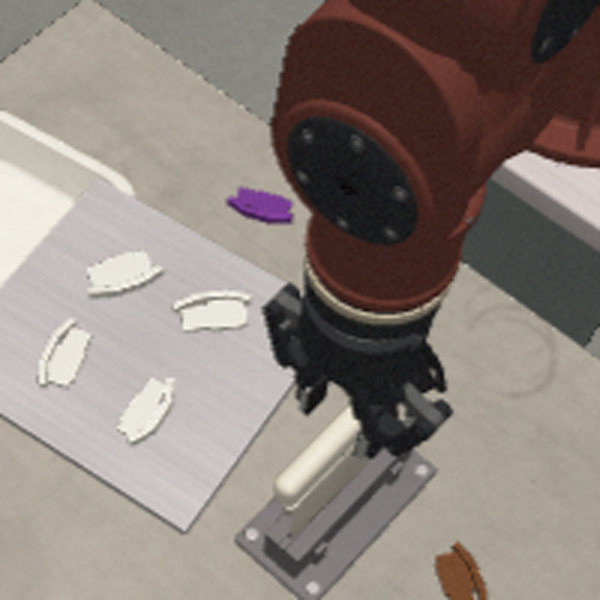

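The side view shows the open pads above the handle. Depth puts the tips at z ≈ 130 in both the side and wrist views, centred in x and y on the handle. So the reported z is about 33 mm too low, and I'll work heights from the cameras. I'll descend 36 mm and check.

>>> {"api": "move_arm", "payload": {
  "moves": [
    {"grip":0.5,"slide":[0,0,-0.015],"rot":[0,0,0]},
    {"grip":0.5,"slide":[0,0,-0.015],"rot":[0,0,0]},
    {"grip":0.5,"slide":[0,0,-0.015],"rot":[0,0,0]},
    {"grip":0.5,"slide":[0,0,-0.015],"rot":[0,0,0]},
    {"grip":0.5,"slide":[0,0,-0.015],"rot":[0,0,0]},
    {"grip":0.5,"slide":[0,0,-0.015],"rot":[0,0,0]},
    {"grip":0.5,"slide":[0,0,0],"rot":[0,0,0]},
    {"grip":0.5,"slide":[0,0,0],"rot":[0,0,0]}
  ]
}}

```text
t: 5.6
ee_pos: [515.6, 104.4, 56.1]
eef_rot: [-0.008, -3.141, 0.0]
contact_force: [0.2, -0.3, 0.2]
width: 42.3
grip_force: 0.0
```

```bash
python3 - <<'E'
from h import *
s=get_state();print(s['ee_pos'],s['width'],s['contact_force'],s['qpos'].round(3))
im=imaging.get_image('wrist');w=cloud(im);g=im['frame'].astype(int);d=im['depth']
print('cam',im['origin'])
dark=(g.max(-1)<70)&(w[...,2]>75)
for r in range(245,325,10):
    for side,cs in(('L',range(150,250)),('R',range(262,360))):
        q=[c for c in cs if dark[r,c] and d[r,c]>0]
        if q:
            c=max(q) if side=='L' else min(q); print(r,side,c,w[r,c].round(1),end=' | ')
    print()
z=w[...,2];m=(g.min(-1)>110)&(z>100)&(abs(w[...,1]-103)<30);p=w[m];print('handle',np.percentile(p,[1,50,99],axis=0).round(1))
E
```

```text
[515.61187842 104.36391685  56.06290766] 42.284375278616224 [ 0.22068689 -0.33451356  0.154553  ] [ 0.061  0.418 -0.369  0.785 -0.     0.066]
cam [432.56161419 102.99909079 232.63219659]
245 L 208 [506.6  81.   94.8] | 245 R 301 [506.4 123.5  95.6] | 
255 L 209 [512.5  81.   93.5] | 255 R 301 [511.5 123.7  95.7] | 
265 L 209 [516.9  81.   95.1] | 265 R 300 [518.1 123.8  93.6] | 
275 L 210 [524.1  80.7  92.4] | 275 R 300 [521.6 123.5  96.7] | 
285 L 209 [525.9  80.9  97.9] | 285 R 301 [524.4 123.6 100.4] | 
295 L 206 [524.1  80.9 107.9] | 295 R 303 [524.1 123.5 108.2] | 
305 L 204 [524.7  80.9 113.9] | 305 R 305 [524.8 123.5 114.1] | 
315 L 202 [525.3  80.8 119.4] | 315 R 308 [523.9 123.7 121.4] | 
handle [[454.3  93.9 116.1]
 [494.4 102.7 120.8]
 [550.4 111.4 128.4]]
```

The tips are now at z ≈ 94, either side of the handle, and centred. Closing.

>>> {"api": "move_arm", "payload": {
  "moves": [
    {"grip":0.7,"slide":[0,0,0],"rot":[0,0,0]},
    {"grip":0.9,"slide":[0,0,0],"rot":[0,0,0]},
    {"grip":1,"slide":[0,0,0],"rot":[0,0,0]},
    {"grip":1,"slide":[0,0,0],"rot":[0,0,0]},
    {"grip":1,"slide":[0,0,0],"rot":[0,0,0]},
    {"grip":1,"slide":[0,0,0],"rot":[0,0,0]}
  ],
  "squeeze": 60
}}

```text
t: 6.15
ee_pos: [516.5, 105.9, 57.4]
eef_rot: [0.007, 3.14, 0.005]
contact_force: [-1.3, 5.5, 6.8]
width: 17.5
grip_force: 58.1
```

Gripped: 17.5 mm, 58 N. Now straight up, with a firmer squeeze.

>>> {"api": "move_arm", "payload": {
  "moves": [
    {"grip":1,"slide":[0,0,0.01],"rot":[0,0,0]},
    {"grip":1,"slide":[0,0,0.02],"rot":[0,0,0]},
    {"grip":1,"slide":[0,0,0.03],"rot":[0,0,0]},
    {"grip":1,"slide":[0,0,0.03],"rot":[0,0,0]},
    {"grip":1,"slide":[0,0,0.03],"rot":[0,0,0]},
    {"grip":1,"slide":[0,0,0.03],"rot":[0,0,0]},
    {"grip":1,"slide":[0,0,0.03],"rot":[0,0,0]},
    {"grip":1,"slide":[0,0,0.03],"rot":[0,0,0]},
    {"grip":1,"slide":[0,0,0.03],"rot":[0,0,0]},
    {"grip":1,"slide":[0,0,0.03],"rot":[0,0,0]},
    {"grip":1,"slide":[0,0,0],"rot":[0,0,0]},
    {"grip":1,"slide":[0,0,0],"rot":[0,0,0]}
  ],
  "squeeze": 90
}}

```text
t: 7.15
ee_pos: [516.3, 104.4, 164.8]
eef_rot: [0.008, 3.14, 0.0]
contact_force: [-0.5, -0.3, -1.6]
width: 16.8
grip_force: 87.7
```

```bash
cat >> h.py <<'E'
C=np.array([541.4,-69.1]);A=np.radians(8.9);EX=np.array([np.cos(A),np.sin(A)]);EY=np.array([-np.sin(A),np.cos(A)])
E
python3 - <<'E'
from h import *
s=get_state();print(s['ee_pos'],s['width'],s['contact_force'],s['torque'],s['grip_force'])
im=imaging.get_image('side');w=cloud(im);g=im['frame'].astype(int)
near=(abs(w[...,0]-516)<75)&(abs(w[...,1]-105)<40)&(w[...,2]>65)&(w[...,2]<260)
p=w[near];print('lowest side',np.percentile(p[:,2],[0.5,2,5]).round(1))
for z0 in range(100,240,10):
    q=p[(p[:,2]>=z0)&(p[:,2]<z0+10)]
    if len(q):print(z0,len(q),np.percentile(q[:,0],[2,98]).round(1),np.percentile(q[:,1],[2,50,98]).round(1))
save('s5',im['frame'][60:260,200:400],3)
t=C+52*EX+80*EY;print('stroke A start handle centre xy',t, 'end',C+52*EX-138*EY,'B start',C-50*EX+80*EY)
E
```

```text
[516.34128078 104.39494358 164.77111604] 16.775728890417206 [-0.46240082 -0.32435233 -1.55760766] [ 0.0297366  -0.0006449   0.02258922] 87.67167954007164
lowest side [118.  120.9 126.9]
110 19 [465.2 537.6] [115.2 115.6 116. ]
120 54 [473.2 572.1] [114.6 115.3 115.9]
130 57 [475.6 572.8] [114.4 115.  115.7]
140 58 [480.1 572.3] [113.7 114.6 115.2]
150 52 [484.9 571.6] [113.5 114.3 114.8]
160 51 [492.9 570.3] [113.  113.9 114.5]
170 39 [459.3 573.1] [112.9 113.4 114.2]
180 49 [464.2 574. ] [112.  113.1 113.6]
190 46 [472.3 575.1] [107.9 112.7 113.4]
200 55 [522.6 576.5] [ 82.  111.9 119.9]
210 82 [517.8 577.1] [ 82.5 112.1 124.8]
220 285 [512.  576.9] [ 89.3 105.4 124.1]
230 123 [508.6 571.8] [ 90.4 101.2 120.8]
stroke A start handle centre xy [580.39708212  17.98172935] end [ 614.12394633 -197.39352139] B start [479.62517581   2.20126995]
```

View pics/s5.png

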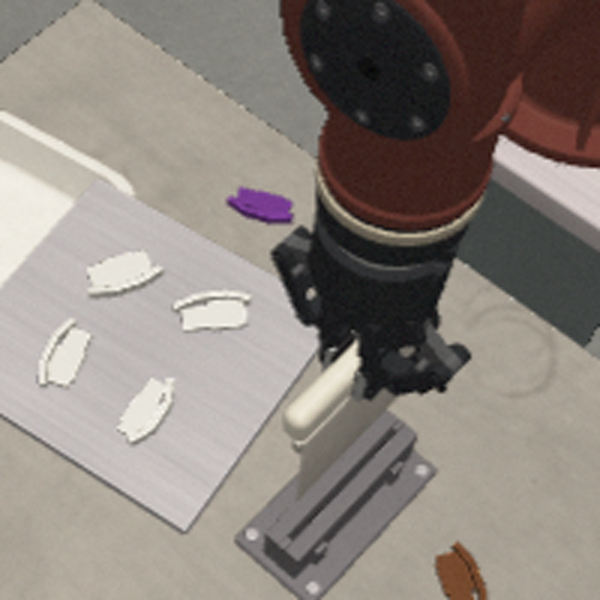

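The side view shows the scraper clear of the stand, with its edge at z ≈ 117 and the grip firm. Next I move it over the platter's +y strip, turn it 9° to the platter axes and lower towards the platter.

>>> {"api": "move_arm", "payload": {
  "moves": [
    {"grip":1,"slide":[0.027,-0.038,0],"rot":[0,0,0.0085]},
    {"grip":1,"slide":[0.027,-0.038,0],"rot":[0,0,0.0085]},
    {"grip":1,"slide":[0.027,-0.038,0],"rot":[0,0,0.0085]},
    {"grip":1,"slide":[0.027,-0.038,0],"rot":[0,0,0.0085]},
    {"grip":1,"slide":[0.027,-0.038,0],"rot":[0,0,0.0085]},
    {"grip":1,"slide":[0.027,-0.038,0],"rot":[0,0,0.0085]},
    {"grip":1,"slide":[0,0,-0.025],"rot":[0,0,0]},
    {"grip":1,"slide":[0,0,-0.025],"rot":[0,0,0]},
    {"grip":1,"slide":[0,0,-0.02],"rot":[0,0,0]},
    {"grip":1,"slide":[0,0,0],"rot":[0,0,0]},
    {"grip":1,"slide":[0,0,0],"rot":[0,0,0]},
    {"grip":1,"slide":[0,0,0],"rot":[0,0,0]}
  ]
}}

```text
t: 8.2
ee_pos: [580.5, 13.7, 136.6]
eef_rot: [0.244, -3.132, -0.0]
contact_force: [0.1, 0.0, -1.1]
width: 17.4
grip_force: 87.8
```

```bash
python3 - <<'E'
from h import *
s=get_state();print(s['ee_pos'],s['contact_force'],s['torque'])
Rm=rot(s['eef_rot']);print('yaw',np.degrees(np.arctan2(-Rm[0,1],Rm[1,1])), 'tilt',Rm[:,2].round(4))
d=s['ee_pos'][:2]-C;print('tcp in platter',d@EX,d@EY)
im=imaging.get_image('side');w=cloud(im)
px=(w[...,:2]-C)@EX;py=(w[...,:2]-C)@EY
m=(py>70)&(py<100)&(px>-30)&(px<130)&(w[...,2]>79)&(w[...,2]<140)
p=np.c_[px[m],py[m],w[m][:,2]]
for z0 in(79,84,88,95,105,120):
    q=p[(p[:,2]>=z0)&(p[:,2]<z0+5)]
    if len(q):print(z0,len(q),np.percentile(q[:,0],[2,98]).round(1),np.percentile(q[:,1],[2,50,98]).round(1))
# lean across width: blade y at both ends
q=p[(p[:,2]>90)];k=np.polyfit(q[:,0],q[:,1],1);print('blade yaw err deg',np.degrees(np.arctan(k[0])))
E
```

```text
[580.52587598  13.74581783 136.61752643] [ 0.069363    0.02722401 -1.11240142] [ 0.02255755 -0.02195984 -0.01943331]
yaw 8.926382851788883 tilt [-1.e-04  1.e-04 -1.e+00]
tcp in platter 51.47190365710985 75.79516367576548
79 3 [ 4.8 65.7] [93.2 93.5 96.5]
84 2 [ 3.3 60.3] [86.6 86.7 86.7]
88 26 [ -1.6 105.7] [86.4 86.9 87.4]
95 33 [  4.8 106.7] [85.9 87.  87.5]
105 28 [ 16.3 106.6] [85.7 86.4 86.9]
120 25 [ 23.9 105.7] [85.4 86.  86.6]
blade yaw err deg -0.10662306800550955
```

The blade is well aligned: py 87, px -5 to 107, edge at about 89. I'll go down close, then probe in 1 mm steps.

>>> {"api": "move_arm", "payload": {
  "moves": [
    {"grip":1,"slide":[0,0,-0.01],"rot":[0,0,0]},
    {"grip":1,"slide":[0,0,-0.01],"rot":[0,0,0]},
    {"grip":1,"slide":[0,0,-0.005],"rot":[0,0,0]},
    {"grip":1,"slide":[0,0,-0.0025],"rot":[0,0,0]},
    {"grip":1,"slide":[0,0,-0.0025],"rot":[0,0,0]},
    {"grip":1,"slide":[0,0,0],"rot":[0,0,0]},
    {"grip":1,"slide":[0,0,0],"rot":[0,0,0]}
  ]
}}

```text
t: 8.83
ee_pos: [580.8, 13.1, 124.5]
eef_rot: [0.243, -3.132, 0.0]
contact_force: [-0.6, 0.3, -1.4]
width: 16.9
grip_force: 87.8
```

>>> {"api": "move_arm", "payload": {
  "moves": [
    {"grip":1,"slide":[0,0,-0.0025],"rot":[0,0,0]},
    {"grip":1,"slide":[0,0,-0.0025],"rot":[0,0,0]},
    {"grip":1,"slide":[0,0,0],"rot":[0,0,0]}
  ]
}}

```text
t: 9.08
ee_pos: [581.0, 13.1, 122.8]
eef_rot: [-0.244, 3.132, -0.0]
contact_force: [-0.1, 0.3, 3.6]
width: 16.8
grip_force: 88.4
```

Contact with about 5 N net. I'll press a little more and begin stroke A along -y of the platter.

>>> {"api": "move_arm", "payload": {
  "moves": [
    {"grip":1,"slide":[0,0,-0.001],"rot":[0,0,0]},
    {"grip":1,"slide":[0.002,-0.0125,0],"rot":[0,0,0]},
    {"grip":1,"slide":[0.0039,-0.0247,0],"rot":[0,0,0]},
    {"grip":1,"slide":[0.0039,-0.0247,0],"rot":[0,0,0]},
    {"grip":1,"slide":[0.0039,-0.0247,0],"rot":[0,0,0]},
    {"grip":1,"slide":[0.0039,-0.0247,0],"rot":[0,0,0]},
    {"grip":1,"slide":[0.0039,-0.0247,0],"rot":[0,0,0]}
  ]
}}

```text
t: 9.67
ee_pos: [589.6, -42.1, 122.2]
eef_rot: [-0.243, 3.132, 0.001]
contact_force: [0.6, 3.4, 5.5]
width: 16.9
grip_force: 90.0
```

>>> {"api": "move_arm", "payload": {
  "moves": [
    {"grip":1,"slide":[0.0039,-0.0247,0],"rot":[0,0,0]},
    {"grip":1,"slide":[0.0039,-0.0247,0],"rot":[0,0,0]},
    {"grip":1,"slide":[0.0039,-0.0247,0],"rot":[0,0,0]},
    {"grip":1,"slide":[0.0039,-0.0247,0],"rot":[0,0,0]},
    {"grip":1,"slide":[0.0039,-0.0247,0],"rot":[0,0,0]},
    {"grip":1,"slide":[0.0039,-0.0247,0],"rot":[0,0,0]},
    {"grip":1,"slide":[0.0039,-0.0247,0],"rot":[0,0,0]},
    {"grip":1,"slide":[0.0039,-0.0247,0],"rot":[0,0,0]},
    {"grip":1,"slide":[0.0039,-0.0247,0],"rot":[0,0,0]}
  ]
}}

```text
t: 10.42
ee_pos: [603.3, -131.2, 122.2]
eef_rot: [-0.243, 3.132, 0.001]
contact_force: [-1.3, 4.7, 5.1]
width: 16.6
grip_force: 90.0
```

```bash
python3 - <<'E'
from h import *
s=get_state();d=s['ee_pos'][:2]-C;print('tcp',s['ee_pos'],d@EX,d@EY,s['contact_force'])
a=imaging.get_image('side')['frame'][60:260,60:360];b=imaging.get_image('top')['frame'][130:290,210:430]
b=cv2.resize(b,(400,291));a=cv2.resize(a,(400,267));
save('m6',np.hstack([np.vstack([a,np.zeros((24,400,3),np.uint8)]),b]))
E
```

```text
tcp [ 603.34400101 -131.1637034   122.19134143] 51.59628739117578 -70.8998284065632 [-1.30143519  4.69481476  5.14289166]
```

View pics/m6.png

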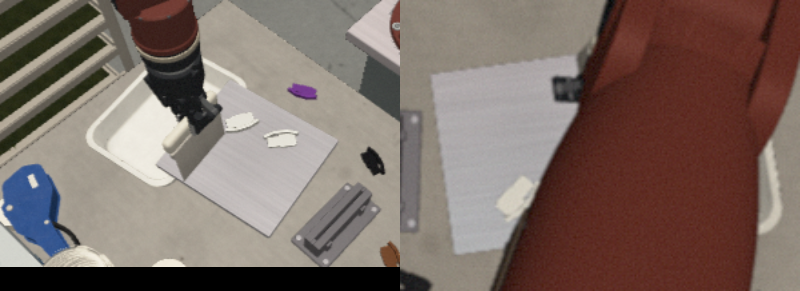

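The side view shows stroke A going well: the blade carries two pieces ahead of it, while the two pieces of the near row at (240,122) and (282,138) are undisturbed. I'll finish past the edge.

>>> {"api": "move_arm", "payload": {
  "moves": [
    {"grip":1,"slide":[0.0039,-0.0247,0],"rot":[0,0,0]},
    {"grip":1,"slide":[0.0039,-0.0247,0],"rot":[0,0,0]},
    {"grip":1,"slide":[0.0039,-0.0247,0],"rot":[0,0,0]},
    {"grip":1,"slide":[0.0039,-0.0247,0],"rot":[0,0,0]},
    {"grip":1,"slide":[0.0026,-0.0165,0],"rot":[0,0,0]},
    {"grip":1,"slide":[0.002,-0.0125,0],"rot":[0,0,0]},
    {"grip":1,"slide":[0.002,-0.0125,0],"rot":[0,0,0]},
    {"grip":1,"slide":[0.002,-0.0125,0],"rot":[0,0,0]},
    {"grip":1,"slide":[0.002,-0.0125,0],"rot":[0,0,0]},
    {"grip":1,"slide":[0.002,-0.0125,0],"rot":[0,0,0]},
    {"grip":1,"slide":[0.0012,-0.0075,0],"rot":[0,0,0]},
    {"grip":1,"slide":[0,0,0],"rot":[0,0,0]},
    {"grip":1,"slide":[0,0,0],"rot":[0,0,0]}
  ]
}}

```text
t: 11.6
ee_pos: [614.8, -204.7, 121.6]
eef_rot: [0.242, -3.131, -0.0]
contact_force: [0.0, 0.2, -1.7]
width: 16.7
grip_force: 87.8
```

```bash
cat >> h.py <<'E'
def whites():
    im=imaging.get_image('side');w=cloud(im);g=im['frame'].astype(int)
    px=(w[...,:2]-C)@EX;py=(w[...,:2]-C)@EY;z=w[...,2]
    m=(abs(px)<112)&(abs(py)<122)&(z>70)&(z<90)&(g.min(-1)>165)
    n,l,st,c=cv2.connectedComponentsWithStats(m.astype(np.uint8))
    for i in range(1,n):
        if st[i,4]>25: q=l==i;print('white',c[i].round(),st[i,4],'px',px[q].min().round(),px[q].max().round(),'py',py[q].min().round(),py[q].max().round(),'z',np.median(z[q]).round(1))
    print('bright pct plat',np.percentile(g.min(-1)[(abs(px)<105)&(abs(py)<115)&(abs(z-75)<6)],[50,80,90,97]))
    return im
E
python3 - <<'E'
from h import *
s=get_state();d=s['ee_pos'][:2]-C;print('tcp',s['ee_pos'],d@EX,d@EY,s['contact_force'])
im=whites();save('m7',im['frame'][60:260,60:360],2.5)
E
```

```text
tcp [ 614.82666168 -204.72280574  121.64607754] 51.56033814701833 -145.34975614439574 [ 0.00535969  0.21563473 -1.70295309]
white [245. 176.] 8159 px -110.0 110.0 py -122.0 117.0 z 75.6
bright pct plat [181.   184.   186.   193.78]
```

View pics/m7.png

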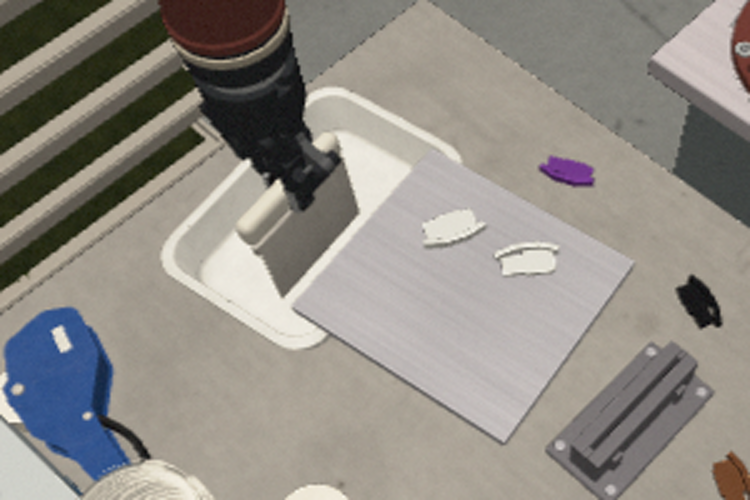

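The platter's far row is clear. The blade is free past the edge, and the near row sits at (452,228) and (527,260) in this crop. I lift, return and set up stroke B.

>>> {"api": "move_arm", "payload": {
  "moves": [
    {"grip":1,"slide":[0,0,0.04],"rot":[0,0,0]},
    {"grip":1,"slide":[0,0,0.04],"rot":[0,0,0]},
    {"grip":1,"slide":[-0.0331,0.0506,0],"rot":[0,0,0]},
    {"grip":1,"slide":[-0.0331,0.0506,0],"rot":[0,0,0]},
    {"grip":1,"slide":[-0.0331,0.0506,0],"rot":[0,0,0]},
    {"grip":1,"slide":[-0.0331,0.0506,0],"rot":[0,0,0]},
    {"grip":1,"slide":[-0.0331,0.0506,0],"rot":[0,0,0]},
    {"grip":1,"slide":[-0.0331,0.0506,0],"rot":[0,0,0]},
    {"grip":1,"slide":[-0.0331,0.0506,0],"rot":[0,0,0]},
    {"grip":1,"slide":[-0.0331,0.0506,0],"rot":[0,0,0]},
    {"grip":1,"slide":[-0.0331,0.0506,0],"rot":[0,0,0]},
    {"grip":1,"slide":[-0.0331,0.0506,0],"rot":[0,0,0]},
    {"grip":1,"slide":[0,0,-0.025],"rot":[0,0,0]},
    {"grip":1,"slide":[0,0,-0.025],"rot":[0,0,0]},
    {"grip":1,"slide":[0,0,-0.015],"rot":[0,0,0]},
    {"grip":1,"slide":[0,0,0],"rot":[0,0,0]},
    {"grip":1,"slide":[0,0,0],"rot":[0,0,0]}
  ]
}}

```text
t: 13.07
ee_pos: [482.6, -1.9, 128.1]
eef_rot: [0.243, -3.132, -0.0]
contact_force: [-0.6, 0.3, -0.9]
width: 16.6
grip_force: 87.9
```

```bash
python3 - <<'E'
from h import *
s=get_state();d=s['ee_pos'][:2]-C;print('tcp',s['ee_pos'],d@EX,d@EY,s['contact_force'])
im=imaging.get_image('side');w=cloud(im);g=im['frame'].astype(int)
px=(w[...,:2]-C)@EX;py=(w[...,:2]-C)@EY;z=w[...,2]
m=(abs(px)<112)&(py<70)&(py>-120)&(z>76.8)&(z<92)
m=cv2.morphologyEx(m.astype(np.uint8),cv2.MORPH_OPEN,np.ones((3,3)))
n,l,st,c=cv2.connectedComponentsWithStats(m)
for i in range(1,n):
    if st[i,4]>15:q=l==i;print(c[i].round(),st[i,4],px[q].min().round(),px[q].max().round(),py[q].min().round(),py[q].max().round(),np.median(z[q]).round(1))
b=(py>75)&(py<95)&(z>90)&(z<130)&(px<60);print('blade px',np.percentile(px[b],[2,98]),'py',np.percentile(py[b],[5,50,95]),b.sum())
E
```

```text
tcp [482.63096214  -1.89801118 128.07747076] -47.66460510894607 75.4850484016414 [-0.61205514  0.28869316 -0.85239132]
[240. 151.] 252 -66.0 -8.0 -66.0 -21.0 81.1
[264. 163.] 102 -65.0 -27.0 6.0 35.0 81.4
blade px [-493.02047397    8.48575913] py [80.70871601 85.50861547 92.15170795] 288
```

>>> {"api": "move_arm", "payload": {
  "moves": [
    {"grip":1,"slide":[0,0,-0.005],"rot":[0,0,0]},
    {"grip":1,"slide":[0,0,-0.005],"rot":[0,0,0]},
    {"grip":1,"slide":[0,0,-0.0025],"rot":[0,0,0]},
    {"grip":1,"slide":[0,0,0],"rot":[0,0,0]},
    {"grip":1,"slide":[0,0,0],"rot":[0,0,0]}
  ]
}}

```text
t: 13.53
ee_pos: [483.0, -2.0, 123.3]
eef_rot: [-0.243, 3.132, -0.0]
contact_force: [0.7, -0.8, 1.1]
width: 16.7
grip_force: 88.2
```

Net about 2.5 N. I press a further 0.8 mm and begin stroke B.

>>> {"api": "move_arm", "payload": {
  "moves": [
    {"grip":1,"slide":[0,0,-0.002],"rot":[0,0,0]},
    {"grip":1,"slide":[0.002,-0.0125,0],"rot":[0,0,0]},
    {"grip":1,"slide":[0.0039,-0.0247,0],"rot":[0,0,0]},
    {"grip":1,"slide":[0.0039,-0.0247,0],"rot":[0,0,0]},
    {"grip":1,"slide":[0.0039,-0.0247,0],"rot":[0,0,0]},
    {"grip":1,"slide":[0.0039,-0.0247,0],"rot":[0,0,0]},
    {"grip":1,"slide":[0.0039,-0.0247,0],"rot":[0,0,0]}
  ]
}}

```text
t: 14.12
ee_pos: [491.5, -57.3, 122.4]
eef_rot: [-0.243, 3.132, 0.001]
contact_force: [-0.9, 3.4, 4.7]
width: 16.9
grip_force: 90.0
```

>>> {"api": "move_arm", "payload": {
  "moves": [
    {"grip":1,"slide":[0.0039,-0.0247,0],"rot":[0,0,0]},
    {"grip":1,"slide":[0.0039,-0.0247,0],"rot":[0,0,0]},
    {"grip":1,"slide":[0.0039,-0.0247,0],"rot":[0,0,0]},
    {"grip":1,"slide":[0.0039,-0.0247,0],"rot":[0,0,0]},
    {"grip":1,"slide":[0.0039,-0.0247,0],"rot":[0,0,0]},
    {"grip":1,"slide":[0.0039,-0.0247,0],"rot":[0,0,0]},
    {"grip":1,"slide":[0.0039,-0.0247,0],"rot":[0,0,0]},
    {"grip":1,"slide":[0.0039,-0.0247,0],"rot":[0,0,0]},
    {"grip":1,"slide":[0.0039,-0.0247,0],"rot":[0,0,0]}
  ]
}}

```text
t: 14.87
ee_pos: [505.2, -146.1, 122.3]
eef_rot: [0.243, -3.132, -0.001]
contact_force: [-0.5, 4.7, 5.9]
width: 17.0
grip_force: 90.2
```

```bash
python3 - <<'E'
from h import *
s=get_state();d=s['ee_pos'][:2]-C;print('tcp',s['ee_pos'],d@EX,d@EY,s['contact_force'])
im=imaging.get_image('side');w=cloud(im);px=(w[...,:2]-C)@EX;py=(w[...,:2]-C)@EY;z=w[...,2]
m=(abs(px)<112)&(py<115)&(py>-120)&(z>77.5)&(z<92)
m=cv2.morphologyEx(m.astype(np.uint8),cv2.MORPH_OPEN,np.ones((3,3)))
n,l,st,c=cv2.connectedComponentsWithStats(m)
for i in range(1,n):
    if st[i,4]>8:q=l==i;print(c[i].round(),st[i,4],px[q].min().round(),px[q].max().round(),py[q].min().round(),py[q].max().round(),np.median(z[q]).round(1))
E
```

```text
tcp [ 505.1751119  -146.10695896  122.27684282] -47.70251195687848 -70.47541840793215 [-0.47689701  4.71421377  5.87567514]
[213. 143.] 9 -25.0 -18.0 -118.0 -111.0 79.9
[212. 151.] 91 -21.0 16.0 -120.0 -93.0 80.7
[236. 147.] 9 -45.0 -38.0 -60.0 -58.0 84.1
```

>>> {"api": "move_arm", "payload": {
  "moves": [
    {"grip":1,"slide":[0.0089,-0.0239,0],"rot":[0,0,0]},
    {"grip":1,"slide":[0.0089,-0.0239,0],"rot":[0,0,0]},
    {"grip":1,"slide":[0.0089,-0.0239,0],"rot":[0,0,0]},
    {"grip":1,"slide":[0.0089,-0.0239,0],"rot":[0,0,0]},
    {"grip":1,"slide":[0.0026,-0.0165,0],"rot":[0,0,0]},
    {"grip":1,"slide":[0.002,-0.0125,0],"rot":[0,0,0]},
    {"grip":1,"slide":[0.002,-0.0125,0],"rot":[0,0,0]},
    {"grip":1,"slide":[0.002,-0.0125,0],"rot":[0,0,0]},
    {"grip":1,"slide":[0.002,-0.0125,0],"rot":[0,0,0]},
    {"grip":1,"slide":[0.002,-0.0125,0],"rot":[0,0,0]},
    {"grip":1,"slide":[0.0012,-0.0075,0],"rot":[0,0,0]},
    {"grip":1,"slide":[0,0,0],"rot":[0,0,0]},
    {"grip":1,"slide":[0,0,0],"rot":[0,0,0]}
  ]
}}

```text
t: 16.0
ee_pos: [524.8, -218.5, 122.0]
eef_rot: [0.242, -3.132, 0.0]
contact_force: [0.4, 0.4, 0.0]
width: 16.9
grip_force: 87.9
```

```bash
python3 - <<'E'
from h import *
s=get_state();d=s['ee_pos'][:2]-C;print('tcp',s['ee_pos'],d@EX,d@EY,s['contact_force'],s['qpos'].round(2))
im=imaging.get_image('side');w=cloud(im);px=(w[...,:2]-C)@EX;py=(w[...,:2]-C)@EY;z=w[...,2]
m=(abs(px)<112)&(py<115)&(py>-120)&(z>77.5)&(z<92)
m=cv2.morphologyEx(m.astype(np.uint8),cv2.MORPH_OPEN,np.ones((3,3)))
n,l,st,c=cv2.connectedComponentsWithStats(m)
for i in range(1,n):
    if st[i,4]>8:q=l==i;print(c[i].round(),st[i,4],px[q].min().round(),px[q].max().round(),py[q].min().round(),py[q].max().round(),np.median(z[q]).round(1))
im=dict(np.load('side0.npz'))
def fit(im):
    w=cloud(im);q=(abs(w[...,2]-48)<6);qx=(w[...,:2]-C)@EX;qy=(w[...,:2]-C)@EY;q&=(qy<-90)&(qy>-310)&(abs(qx)<170)
    return cv2.minAreaRect(w[q][:,:2].astype(np.float32))
print(fit(im))
E
```

```text
tcp [ 524.84031792 -218.48878247  121.96403132] -39.47229753033628 -145.02816666386988 [0.44821646 0.35570817 0.03521806] [-0.52  0.42 -0.16  0.98 -0.   -0.68]
((573.6258544921875, -256.5618896484375), (281.28533935546875, 195.15261840820312), 10.237828254699707)
```

Platter is clear of pieces. I lift, centre over the tray and tilt the scraper 35° so its blade points at the far wall of the tray.

>>> {"api": "move_arm", "payload": {
  "moves": [
    {"grip":1,"slide":[0,0,0.025],"rot":[0,0,0]},
    {"grip":1,"slide":[0,0,0.025],"rot":[0,0,0]},
    {"grip":1,"slide":[0.0156,-0.0166,0],"rot":[0,0,0]},
    {"grip":1,"slide":[0.0156,-0.0166,0],"rot":[0,0,0]},
    {"grip":1,"slide":[0.0156,-0.0166,0],"rot":[-0.032,-0.005,0]},
    {"grip":1,"slide":[0.0156,-0.0166,0],"rot":[-0.032,-0.005,0]},
    {"grip":1,"slide":[0.0156,-0.0166,0],"rot":[-0.032,-0.005,0]},
    {"grip":1,"slide":[0.0156,-0.0166,0],"rot":[-0.032,-0.005,0]},
    {"grip":1,"slide":[0.0156,-0.0166,0],"rot":[-0.032,-0.005,0]},
    {"grip":1,"slide":[0.0156,-0.0166,0],"rot":[-0.032,-0.005,0]},
    {"grip":1,"slide":[0,0,0],"rot":[0,0,0]},
    {"grip":1,"slide":[0,0,0],"rot":[0,0,0]}
  ]
}}

```text
t: 17.05
ee_pos: [575.2, -269.9, 141.1]
eef_rot: [-0.233, 2.946, -0.924]
contact_force: [-0.2, 0.5, -1.7]
width: 16.7
grip_force: 88.3
```

```bash
cat > e.py <<'E'
from h import *
s=get_state();d=s['ee_pos'][:2]-C;Rm=rot(s['eef_rot']);zt=Rm[:,2]
print('tcp',s['ee_pos'].round(1),'plat',(d@EX).round(1),(d@EY).round(1),'ztool plat',(zt[:2]@EX).round(3),(zt[:2]@EY).round(3),zt[2].round(3),'F',s['contact_force'].round(1))
for n in('side','top'):
    im=imaging.get_image(n);w=cloud(im);px=(w[...,:2]-C)@EX;py=(w[...,:2]-C)@EY;z=w[...,2]
    m=(abs(px-2)<75)&(py<-100)&(py>-275)&(z>57)&(z<230)&(im['frame'].max(-1)>80)
    p=np.c_[px[m],py[m],z[m]]
    for y0 in range(-275,-100,15):
        q=p[(p[:,1]>=y0)&(p[:,1]<y0+15)]
        if len(q)>5:print(n,y0,len(q),'z',np.percentile(q[:,2],[2,50,98]).round(0),'px',np.percentile(q[:,0],[2,98]).round(0))
E
python3 e.py
```

```text
tcp [ 575.2 -269.9  141.1] plat 2.3 -203.6 ztool plat -0.001 -0.571 -0.821 F [-0.2  0.5 -1.7]
side -230 7 z [ 96. 102. 106.] px [27. 59.]
side -215 6 z [107. 118. 130.] px [ 2. 60.]
side -200 26 z [134. 163. 201.] px [ 4. 61.]
side -185 144 z [159. 196. 205.] px [-1. 63.]
side -170 159 z [182. 192. 197.] px [-2. 62.]
side -125 267 z [72. 75. 78.] px [-70.  74.]
side -110 222 z [73. 76. 79.] px [-69.  74.]
top -230 70 z [ 93. 100. 105.] px [-54.  57.]
top -215 153 z [105. 116. 128.] px [-55.  58.]
top -200 15 z [143. 181. 194.] px [-56.  47.]
top -185 276 z [184. 194. 199.] px [-58.  60.]
top -170 218 z [186. 193. 198.] px [-58.  59.]
```

The edge is at py ≈ -226, z ≈ 95, as geometry predicts. I shift 24 mm outward and lower towards the tray floor.

>>> {"api": "move_arm", "payload": {
  "moves": [
    {"grip":1,"slide":[0.0031,-0.0198,0],"rot":[0,0,0]},
    {"grip":1,"slide":[0.0031,-0.0198,0],"rot":[0,0,0]},
    {"grip":1,"slide":[0.0031,-0.0198,0],"rot":[0,0,0]},
    {"grip":1,"slide":[0,0,-0.035],"rot":[0,0,0]},
    {"grip":1,"slide":[0,0,-0.035],"rot":[0,0,0]},
    {"grip":1,"slide":[0,0,-0.035],"rot":[0,0,0]},
    {"grip":1,"slide":[0,0,-0.035],"rot":[0,0,0]},
    {"grip":1,"slide":[0,0,-0.035],"rot":[0,0,0]},
    {"grip":1,"slide":[0,0,-0.01],"rot":[0,0,0]},
    {"grip":1,"slide":[0,0,0],"rot":[0,0,0]},
    {"grip":1,"slide":[0,0,0],"rot":[0,0,0]}
  ]
}}

```text
t: 18.07
ee_pos: [579.0, -295.7, 68.8]
eef_rot: [-0.228, 2.944, -0.928]
contact_force: [0.5, -0.8, -1.2]
width: 16.7
grip_force: 88.2
```

```bash
python3 - <<'E'
from h import *
s=get_state();print(s['ee_pos'],s['contact_force'])
im=imaging.get_image('side');w=cloud(im);px=(w[...,:2]-C)@EX;py=(w[...,:2]-C)@EY;z=w[...,2]
g=im['frame'].max(-1)
for lo,hi,nm in((0,70,'dark'),(80,256,'bright')):
    m=(abs(px-2)<70)&(py<-90)&(py>-262)&(z>-5)&(z<230)&(g>=lo)&(g<hi)
    p=np.c_[px[m],py[m],z[m]]
    for y0 in range(-265,-90,15):
        q=p[(p[:,1]>=y0)&(p[:,1]<y0+15)]
        if len(q)>5:print(nm,y0,len(q),'z',np.percentile(q[:,2],[2,50,98]).round(0))
E
```

```text
[ 578.96332364 -295.67139317   68.78719023] [ 0.4515908  -0.75051232 -1.20265151]
dark -220 88 z [122. 170. 213.]
dark -205 102 z [142. 190. 212.]
dark -190 54 z [103. 178. 215.]
dark -175 31 z [120. 130. 228.]
dark -160 70 z [119. 128. 229.]
dark -145 58 z [124. 184. 228.]
dark -130 102 z [132. 166. 226.]
dark -115 112 z [139. 156. 228.]
dark -100 30 z [203. 223. 229.]
bright -265 134 z [0. 4. 7.]
bright -250 184 z [0. 4. 7.]
bright -235 208 z [ 0.  4. 60.]
bright -220 229 z [  0.   4. 212.]
bright -205 425 z [  1. 114. 210.]
bright -190 253 z [  1.   7. 210.]
bright -175 256 z [ 2.  8. 15.]
bright -160 40 z [  9.  13. 120.]
bright -130 161 z [ 73.  75. 143.]
bright -115 304 z [ 72.  75. 130.]
bright -100 207 z [73. 76. 78.]
```

>>> {"api": "move_arm", "payload": {
  "moves": [
    {"grip":1,"slide":[0,0,-0.0175],"rot":[0,0,0]},
    {"grip":1,"slide":[0,0,-0.0175],"rot":[0,0,0]},
    {"grip":1,"slide":[0,0,0],"rot":[0,0,0]},
    {"grip":1,"slide":[0,0,-0.005],"rot":[0,0,0]},
    {"grip":1,"slide":[0,0,0],"rot":[0,0,0]},
    {"grip":1,"slide":[0,0,0],"rot":[0,0,0]}
  ]
}}

```text
t: 18.62
ee_pos: [578.8, -294.8, 52.3]
eef_rot: [-0.229, 2.944, -0.928]
contact_force: [0.5, 0.6, -1.6]
width: 16.7
grip_force: 88.3
```

>>> {"api": "move_arm", "payload": {
  "moves": [
    {"grip":1,"slide":[0,0,-0.004],"rot":[0,0,0]},
    {"grip":1,"slide":[0,0,0],"rot":[0,0,0]},
    {"grip":1,"slide":[0,0,-0.0025],"rot":[0,0,0]},
    {"grip":1,"slide":[0,0,0],"rot":[0,0,0]},
    {"grip":1,"slide":[0,0,0],"rot":[0,0,0]}
  ]
}}

```text
t: 19.03
ee_pos: [579.2, -295.1, 50.3]
eef_rot: [-0.228, 2.943, -0.929]
contact_force: [-1.5, 0.3, 4.0]
width: 17.1
grip_force: 88.8
```

The blade has touched the tray floor (about 5 N). I release gently and then draw back along the tool axis.

>>> {"api": "move_arm", "payload": {
  "moves": [
    {"grip":0.75,"slide":[0,0,0.002],"rot":[0,0,0]},
    {"grip":0.7,"slide":[0,0,0],"rot":[0,0,0]},
    {"grip":0.6,"slide":[0,0,0],"rot":[0,0,0]},
    {"grip":0.5,"slide":[0,0,0],"rot":[0,0,0]},
    {"grip":0.5,"slide":[0,0,0],"rot":[0,0,0]},
    {"grip":0.5,"slide":[0,0,0],"rot":[0,0,0]},
    {"grip":0.5,"slide":[0,0,0],"rot":[0,0,0]}
  ],
  "squeeze": 20
}}

```text
t: 19.62
ee_pos: [578.8, -294.9, 50.4]
eef_rot: [-0.229, 2.944, -0.928]
contact_force: [-1.2, 0.4, -1.1]
width: 42.7
grip_force: 0.3
```

>>> {"api": "move_arm", "payload": {
  "moves": [
    {"grip":0.5,"slide":[-0.0022,0.014,0.0205],"rot":[0,0,0]},
    {"grip":0.5,"slide":[-0.0022,0.014,0.0205],"rot":[0,0,0]},
    {"grip":0.5,"slide":[-0.0022,0.014,0.0205],"rot":[0,0,0]},
    {"grip":0.5,"slide":[-0.0022,0.014,0.0205],"rot":[0,0,0]},
    {"grip":0.5,"slide":[-0.0022,0.014,0.0205],"rot":[0,0,0]},
    {"grip":0.5,"slide":[-0.0022,0.014,0.0205],"rot":[0,0,0]},
    {"grip":0.5,"slide":[-0.0022,0.014,0.0205],"rot":[0,0,0]},
    {"grip":0.5,"slide":[-0.0022,0.014,0.0205],"rot":[0,0,0]},
    {"grip":0.5,"slide":[0,0.03,0.06],"rot":[0,0,0]},
    {"grip":0.5,"slide":[0,0.03,0.06],"rot":[0,0,0]},
    {"grip":0.5,"slide":[0,0,0.06],"rot":[0,0,0]},
    {"grip":0.5,"slide":[0,0,0.06],"rot":[0,0,0]},
    {"grip":0.5,"slide":[0,0,0],"rot":[0,0,0]}
  ]
}}

```text
t: 20.7
ee_pos: [574.5, -226.1, 218.5]
eef_rot: [-0.226, 2.935, -0.93]
contact_force: [0.8, -0.4, 0.4]
width: 42.7
grip_force: 0.0
```

```bash
python3 - <<'E'
from h import *
s=get_state();print(s['ee_pos'],s['contact_force'],s['width'])
im=imaging.get_image('side');save('fin',im['frame'],1.5)
w=cloud(im);px=(w[...,:2]-C)@EX;py=(w[...,:2]-C)@EY;z=w[...,2]
m=(abs(px)<120)&(py<-105)&(py>-300)&(z>-5)&(z<200);p=w[m];print('z tray region',np.percentile(p[:,2],[50,90,99]))
m=(abs(px)<112)&(py<115)&(py>-115)&(z>77.5)&(z<92);print('on platter',cv2.morphologyEx(m.astype(np.uint8),cv2.MORPH_OPEN,np.ones((3,3))).sum())
q=(abs(z-48)<6)&(py<-90)&(py>-310)&(abs(px)<170);print(cv2.minAreaRect(w[q][:,:2].astype(np.float32)))
E
```

```text
[ 574.45718052 -226.06529163  218.49664372] [ 0.76895205 -0.42582488  0.39716737] 42.69331035203997
z tray region [14.88998196 73.17937441 77.01059384]
on platter 0
((575.384033203125, -258.0972900390625), (280.46868896484375, 195.6371307373047), 10.877227783203125)
```

View pics/fin.png

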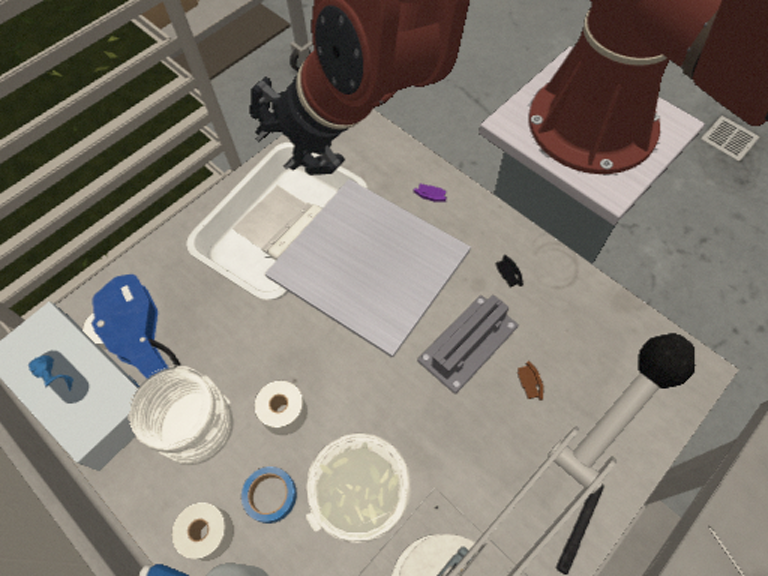

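The side view shows the scraper lying flat in the tray (285,225) and a bare platter; nothing else looks disturbed. I'll clear the arm away and check the handle height and the pieces numerically.

>>> {"api": "move_arm", "payload": {
  "moves": [
    {"grip":0.5,"slide":[0,0,0.04],"rot":[0.032,0.005,0]},
    {"grip":0.5,"slide":[0,0,0.04],"rot":[0.032,0.005,0]},
    {"grip":0.5,"slide":[-0.05,-0.03,0],"rot":[0.032,0.005,0]},
    {"grip":0.5,"slide":[-0.05,-0.03,0],"rot":[0.032,0.005,0]},
    {"grip":0.5,"slide":[-0.05,-0.03,0],"rot":[0.032,0.005,0]},
    {"grip":0.5,"slide":[-0.05,-0.03,0],"rot":[0.032,0.005,0]},
    {"grip":0.5,"slide":[-0.06,-0.03,0],"rot":[0,0,0]},
    {"grip":0.5,"slide":[-0.06,-0.03,0],"rot":[0,0,0]},
    {"grip":0.5,"slide":[-0.06,-0.03,0],"rot":[0,0,0]},
    {"grip":0.5,"slide":[-0.06,-0.03,0],"rot":[0,0,0]},
    {"grip":0.5,"slide":[-0.06,-0.03,0],"rot":[0,0,0]},
    {"grip":0.5,"slide":[-0.06,-0.03,0],"rot":[0,0,0]},
    {"grip":0.5,"slide":[-0.06,-0.03,0],"rot":[0,0,0]},
    {"grip":0.5,"slide":[-0.06,-0.03,0],"rot":[0,0,0]},
    {"grip":0.5,"slide":[0,0,0],"rot":[0,0,0]},
    {"grip":0.5,"slide":[0,0,0],"rot":[0,0,0]}
  ]
}}

```text
t: 22.08
ee_pos: [298.7, -370.1, 243.9]
eef_rot: [0.24, -3.132, -0.001]
contact_force: [-0.3, 0.1, -0.6]
width: 42.6
grip_force: 0.0
```

```bash
python3 - <<'E'
from h import *
s=get_state();print(s['ee_pos'],s['dq'].max())
for n in('top','side'):
    im=imaging.get_image(n);w=cloud(im);px=(w[...,:2]-C)@EX;py=(w[...,:2]-C)@EY;z=w[...,2]
    Z=np.full((13,17),np.nan)
    print(n,'median height map; rows px from +110 step -20, cols py from -120 step -10')
    for i,x in enumerate(range(110,-111,-20)):
        print(x,[int(np.nanmedian(z[q])) if (q:=(abs(px-2-x)<10)&(abs(py-y)<5)).sum()>0 else -1 for y in range(-116,-270,-10)])
    m=(abs(px)<108)&(abs(py)<116)&(z>78.5);print('on platter',m.sum())
    q=(abs(z-48)<6)&(py<-90)&(py>-310)&(abs(px)<170);print(cv2.minAreaRect(w[q][:,:2].astype(np.float32)))
    im0=dict(np.load(n+'0.npz'));w0=cloud(im0)
    ch=(abs(w[...,2]-w0[...,2])>6)&(w0[...,2]>-20)&(w[...,0]>200);ch=cv2.morphologyEx(ch.astype(np.uint8),cv2.MORPH_OPEN,np.ones((3,3)))
    k,l,st,c=cv2.connectedComponentsWithStats(ch)
    for i in range(1,k):
        if st[i,4]>20:print('changed',c[i].round(),st[i,4],'xyz',np.nanmedian(w[l==i],0).round())
E
```

```text
[ 298.73024689 -370.07022739  243.8829657 ] 0.038855074815020534
top median height map; rows px from +110 step -20, cols py from -120 step -10
110 [70, 5, 3, 1, 2, 2, 3, 2, 2, 2, 2, 3, 2, 2, 6, 32]
90 [73, -1, 2, 2, 2, 2, 2, 2, 2, 2, 2, 2, 1, 3, 2, 16]
70 [73, 23, 1, 2, 1, 2, 1, 1, 1, 1, 2, 1, 2, 2, 2, 17]
50 [73, 22, 2, 27, 29, 28, 18, 15, 12, 11, 11, 10, 13, 10, 4, 17]
30 [73, 22, 14, 27, 29, 27, 19, 13, 12, 12, 12, 12, 12, 13, 4, 15]
10 [74, -1, 3, 28, 29, 25, 19, 13, 12, 13, 13, 13, 13, 12, 4, 15]
-10 [73, -1, 3, 28, 29, 24, 19, 13, 11, 13, 14, 12, 13, 12, 4, 16]
-30 [74, -1, 10, 29, 29, 20, 19, 12, 12, 12, 12, 12, 13, 12, 2, 13]
-50 [74, -1, 13, 29, 29, 20, 18, 12, 12, 13, 13, 12, 12, 12, 1, 13]
-70 [74, -1, 3, 1, 3, 2, 2, 2, 2, 1, 2, 2, 2, 1, 1, 12]
-90 [74, -1, 2, 1, 2, 1, 1, 2, 2, 2, 1, 2, 2, 1, 2, 12]
-110 [73, 6, 2, 2, 2, 2, 2, 2, 3, 3, 2, 3, 3, 3, 6, 28]
on platter 118
((572.54150390625, -254.5595703125), (280.9977111816406, 195.1134796142578), 9.057883262634277)
changed [368. 203.] 2280 xyz [ 571. -258.   15.]
changed [308. 193.] 27 xyz [ 585. -115.   74.]
changed [204. 2
[... 591 characters left out ...]
30 [76, 74, -1, 30, 30, 30, 21, 15, 14, 13, 14, 14, 14, 13, 13, 6]
-50 [75, 74, -1, 31, 30, 29, 21, 14, 13, 13, 14, 13, 15, 14, 14, 6]
-70 [75, 73, -1, -1, 17, 3, 4, 4, 3, 3, 4, 4, 4, 4, 3, 5]
-90 [75, 74, -1, -1, 4, 3, 3, 4, 2, 3, 3, 3, 3, 3, 2, 5]
-110 [75, 74, -1, -1, 7, 4, 3, 4, 4, 4, 4, 3, 5, 4, 8, 22]
on platter 114
((574.1246337890625, -256.3955383300781), (280.61114501953125, 195.11471557617188), 10.264277458190918)
changed [403.  17.] 276 xyz [264.  55. 408.]
changed [445.  22.] 903 xyz [231. 117. 415.]
changed [435.  83.] 872 xyz [219. 145. 277.]
changed [184. 148.] 1433 xyz [ 577. -269.   15.]
changed [312. 211.] 889 xyz [489.  88.  10.]
changed [251. 199.] 35 xyz [580. -14.  75.]
```

```bash
python3 -c "
from bench import job
print(job.finish_job())"
```

```text
the job is handed in; nothing more can be done
None
```

The platter is clear and the scraper lies flat in the tray on top of the lid pieces; the tray and everything round about stayed put. I handed the job in at about 22 s. Scraping force read about 7 N, and I did not count the four pieces one by one because the scraper covers them.

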